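Pin the angled drilling jig and lock the keeper

TASK

Set up the angled drilling jig: take the locating pin with the green grip out of its wooden stand, push it fully home into the brass-ringed bore in the jig's sloping face until its flange sits flush, and let go. Then swing the jig's yellow keeper arm round over the pin's head as far as it goes. Leave the red pin in the stand and everything else where it is.

Things in the scene. Friction and masses are not known exactly. Their poses are not given: they have to be found in the camera images.
- pin_green: loose locating pin. Origin on its axis at the flange's underside, +z along the axis to the grip. Below: steel shaft 8 mm wide, 40 mm long, the last 7 mm tapering to 3 mm. Above: flange 26 mm wide, 4 mm thick, then a round green grip 16 mm wide from z = 4 to 38 mm. 60 g. Starts upright in one of the end holes of the stand, flange resting on its top.
- pin_red: a like pin with a red grip and a thicker 11 mm shaft, too thick for the jig's bore; same origin and axes, same sizes otherwise. It starts in the other end hole of the stand and stays there.
- stand: wooden pin stand fixed to the bench, 56 x 130 x 50 mm (x, y, z); origin at the centre of its underside, z up. Three holes in a row along its y at y = -40, 0 and +40 mm, 12.5 mm wide, 45 mm deep, mouths at z = 50 mm; the middle one is empty.
- bush: jig's sloping aluminium plate, fixed. Origin: centre of the bore's mouth in its face, 75 mm above the bench; z out of the bore, square to the face, leaning 30 deg from vertical to the robot's side; x up the slope, y level to the left. Bore 10 mm wide, through the 45 mm plate along z, 3 mm chamfer, flat brass ring 25 mm wide round it. Face x -32..80, y -40..40 mm.
- keeper (a joint): yellow keeper arm's hinge, rad; axis = that of point keeper_pivot. At 0 the arm points along (0.5, -0.866) in bush x, y (up the slope, right); growing values turn it clockwise seen from above the face: its direction angle in bush x-y is -1.047 minus the value. At 2.094 (stop) it points down the slope over the bore. Friction 0.06 N m, no spring, stays where left. Starts at 0 to 0.5.
- keeper_pivot (a point): pivot of the keeper: foot of an 18 mm wide post on the sloping face, at x = 50, y = 0 mm in the bush's frame; its axis is parallel to the bush's z. The arm, 16 mm wide, turns about it with its underside 41.5 mm and its top 48.3 mm above the face, so it clears the 38 mm high head of the pin only when the pin is home.
- jig: the whole angled drilling jig, fixed to the bench: blue base 135 x 100 x 12 mm (x, y, z) with the sloping plate (bush) on it. Origin at the centre of the base's underside, z up; the bore's mouth is at x = -30, y = 0, z = 75 mm.
- keeper_knob (a point): foot of the keeper's black round knob, at the arm's top face, 70 mm from the pivot axis and 48.3 mm above the sloping face; the knob is 14 mm in diameter and rises 26 mm from here along the bush's z.
- pliers: bystander: red pliers, 72 x 170 x 12 mm, lying flat; origin centre of underside.
- wax_tin: bystander: round tin with green lid, 74 mm wide, 36 mm high; origin centre of underside.
- offcut: bystander: dark wood block 40 x 60 x 40 mm; origin centre of underside.
- screwdriver: bystander: yellow-handled screwdriver, 25 x 175 x 24 mm, lying; origin centre of underside.
- clamp: bystander: blue spring clamp, 79 x 138 x 22 mm, lying; origin centre of underside.
- mug: bystander: white dotted mug, 91 mm high; origin centre of underside.

How it is judged:
On the way, in this order (a step that is already met when the one before it is completed fails the run):
1. the green pin is fully home in the jig's bore (z of pin_green in the frame of bush between -0.003 and 0.003 m and distance between pin_green and bush below 0.005 m and angle between the z axis of pin_green and the z axis of bush, either way round below 0.1 rad), for 0.2 s.
2. the keeper arm is swung over the pin's head to its stop (all of step 1 and value of joint keeper above 1.95 rad), for 0.2 s.
At the end, for the whole second after the job is handed in: Green pin at rest in the jig's bore: flange within 3 mm of the face, within 5 mm of the mouth, 0.1 rad of its axis. Keeper over it, joint above 1.95 (stop 2.094). Red pin home in the stand: within 50 mm of its middle, flange below 56 mm, upright to 0.15 rad (all of step 2 and linear speed of pin_green below 0.02 m/s and horizontal distance between pin_red and stand below 0.05 m and height (world z) of pin_red below 0.056 m and angle between pin_red's own z axis and vertical below 0.15 rad); the robot touches nothing.
It fails at once if the red pin is taken out or shifted more than 20 mm (distance of pin_red from where it was at the start of the episode above 0.02 m).
It fails at once if a bystander is moved more than 30 mm (distance of any of pliers, wax_tin, offcut, screwdriver, clamp, mug from where it was at the start of the episode above 0.03 m).
It also fails if it takes over 54 s, if anything falls off the work surface, if the arm or the gripper's body presses on something with over 40 N, if the wrist force passes 120 N, or if a joint passes its speed limit or range.

ROBOT

A 7-joint arm with a two-finger parallel gripper is mounted at the origin on a cart in front of the work surface, level with it; the furniture and walls round the work are solid. World frame = base frame: x ahead of the robot, y to its left, z up, the work surface at z = 0. Lengths are in m, angles in rad, forces in N, time in s.
With the tool pointing down it reaches from about 0.425 to 0.875 m from the base axis. Payload 8.4 kg.
Tool frame: the origin (TCP) lies midway between the tips of the shut fingers; the grasp point (between the pads) lies 19 mm behind it; z points along the fingers, y is the line along which they close (so a half turn about z gives the same grasp; the last joint's range is limited). The gripper opens to 85 mm and grips with 20 to 120 N. Pads are 22 mm wide; open, the fingers measure 114 mm over their backs; the gripper's body (76 mm by 85 mm) begins 54 mm behind the grasp point. The pads swing forward as they close: fully open they stand 13 mm farther back than shut.
Start: joints at [-1.323, 0.333, 0.04, 1.465, -0.013, 1.343, -0.059], TCP at [0.221, 0.611, 0.231] pointing down, gripper open.
Joint ranges: [-2.58, 2.58], [-0.38, 2.09], [-1.3, 1.39], [0.25, 2.4], [-1.5, 4.64], [0.08, 2.09], [-2.65, 2.65]. Speed limits (rad/s): [2.22, 2.22, 2.79, 2.79, 3.14, 3.14, 3.14].

INTERFACE

Orientations are given as a 3x3 rotation matrix whose columns are the frame's x, y, z axes.
In Python, from rig import status, vision, arm gives the robot as it stands. The module is installed in compiled form; this text tells all that it offers.
- The arm moves only by the tool send_rows, never from a script. Its argument "targets" is a list of rows, each an object of numbers: "x", "y", "z": the shift along the tool's x, y, z in mm; "turn": the turn about the tool's z in degrees; "grip": the opening, from 0 (shut) to 1 (fully open). In form: [{"x": .., "y": .., "z": .., "turn": .., "grip": ..}, ...]. A call has 1 to 12 rows; each row shifts and turns the commanded pose from where the row before left it, along the tool's axes as they then stand; what a row does not reach is not made up. A row lasts 1/12 s, in which the tool goes at most 41.7 mm and 7.16 degrees, less where a joint would pass 70% of its speed; a pose out of reach is approached as far as the arm can. A call is refused whole if a number of a shift passes 41.7 or a number of a turn 7.16, either way. A call with a gripper value outside its range is refused whole. The fingers move at their own pace and stop on an object; "grip_force" is the grip in N (left out, the last holds). Time passes only in rows, so rows that do not move let the fingers close. It gives the time, the measured TCP pose, the force, the opening and the grip force at its end, in the units of the state.
- status.sense(): the state, without advancing time (a new reading comes with each control period).
- vision.read_camera(name): name is "scene" or "top" or "wrist"; returns the picture (384x512x3 uint8, red, green, blue); there is no depth.
- vision.get_calibration(name): a dict with "intrinsics" (3x3 intrinsics, pixels), "view" (4x4, takes a point from world to camera coordinates); the wrist camera has in their place "T_tool_cam" (4x4, takes a point from camera to tool coordinates, whose origin is the TCP and whose axes are the flange's). Camera axes: x right, y down, z forward; pixel columns grow to the right and rows downward; lengths in m; the calibration is good to about 2 mm. A picture is of the moment at which its call begins: read the wrist's pose just before it. get_calibration takes no time and is no camera call.
- arm.hand_in(): hands the job in; it is judged then, once.
The state is a dict: "clock": time; "joint_pos": joint angles; "qd": joint speeds; "tau": joint torques, N m; "tool_pos": TCP position; "ee_rot": TCP orientation; "contact_force": force on the tool from outside, world axes, zero at the start; "torque": the same for the moment, N m; "width": finger opening in m; "grasp_force": force on a finger pad.
Only numpy, scipy, OpenCV 4.12 (cv2) and the standard library are available. Lean on these libraries where they do the work, as an engineer would, in place of code of your own. Each camera call takes 0.05 s, during which the arm holds its last target. There are 200 camera calls.

## Working session

There is one attempt and no reset: what is moved stays moved. The work goes in short steps, Python scripts to look and compute and a tool call to move; the robot and the scene stay as the last step left them, time stands still between calls to the robot, and variables do not carry over. Pictures are saved under pics/ and viewed, at most 10 in all, crops included, and the job is handed in when it is done.

Besides the shell and the picture viewer there is one more tool, called after "Request:" as name(argument=value, ...) on one line, values as JSON. send_rows: Moves the arm, as the interface text tells. Its arguments: {"type":"object","properties":{"targets":{"type":"array"},"grip_force":{"type":"number"}},"required":["targets"]}

```bash
mkdir -p pics; python3 - <<'E'
from rig import status, vision
import cv2,numpy as np
s=status.sense();print({k:np.round(v,3).tolist() for k,v in s.items()})
ims=[vision.read_camera(n) for n in("scene","top")]
for n,i in zip(("scene","top"),ims):
    np.save(n+'.npy',i);c=vision.get_calibration(n);print(n,np.round(c["intrinsics"],1).tolist(),np.round(c["view"],3).tolist())
print(np.round(vision.get_calibration("wrist")["T_tool_cam"],4).tolist(),np.round(vision.get_calibration("wrist")["intrinsics"],1).tolist())
cv2.imwrite('pics/a.png',cv2.resize(ims[0][:,:,::-1],(800,600)))
cv2.imwrite('pics/b.png',cv2.resize(ims[1][:,:,::-1],(800,600)))
E
```

```text
{'clock': 0.0, 'joint_pos': [-1.323, 0.334, 0.04, 1.466, -0.013, 1.343, -0.058], 'qd': [-0.0, -0.002, 0.002, -0.0, -0.0, 0.002, 0.0], 'tau': [0.0, -65.856, 1.366, -40.555, 0.017, 0.013, -0.0], 'tool_pos': [0.221, 0.611, 0.23], 'ee_rot': [[-0.94, 0.34, -0.0], [0.34, 0.94, -0.002], [-0.0, -0.002, -1.0]], 'contact_force': [-0.029, -0.138, -0.236], 'torque': [0.016, 0.007, 0.029], 'grasp_force': 0.0, 'width': 0.086}
scene [[446.7, 0.0, 259.5], [0.0, 446.7, 196.1], [0.0, 0.0, 1.0]] [[0.857, -0.515, -0.01, -0.501], [-0.268, -0.428, -0.863, 0.263], [0.44, 0.742, -0.505, 1.61], [0.0, 0.0, 0.0, 1.0]]
top [[368.1, 0.0, 252.7], [0.0, 368.1, 187.9], [0.0, 0.0, 1.0]] [[0.002, -1.0, 0.019, 0.013], [-0.998, -0.003, -0.06, 0.608], [0.06, -0.019, -0.998, 1.404], [0.0, 0.0, 0.0, 1.0]]
[[-0.0004, -0.9565, -0.2918, 0.0755], [1.0, -0.0005, 0.0, 0.0], [-0.0002, -0.2918, 0.9565, -0.1424], [0.0, 0.0, 0.0, 1.0]] [[330.9, 0.0, 253.4], [0.0, 330.9, 188.7], [0.0, 0.0, 1.0]]
```

View pics/a.png

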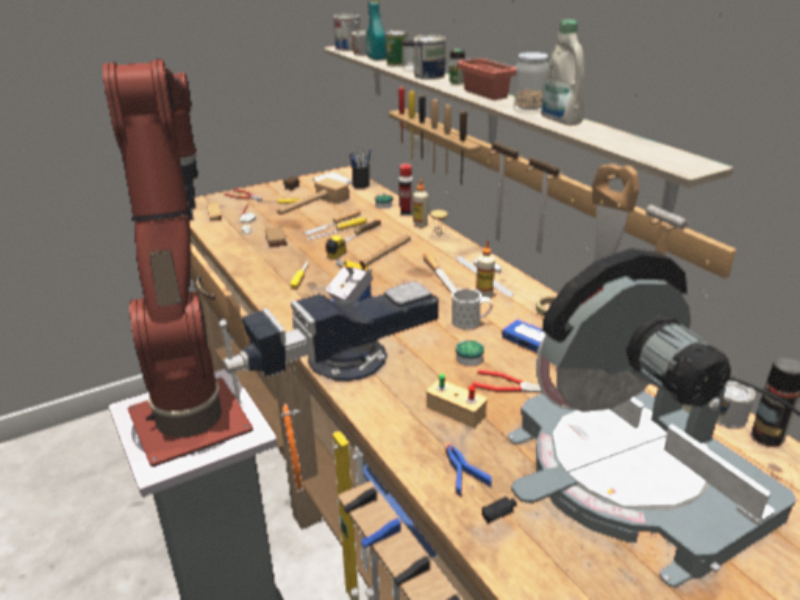

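View pics/b.png

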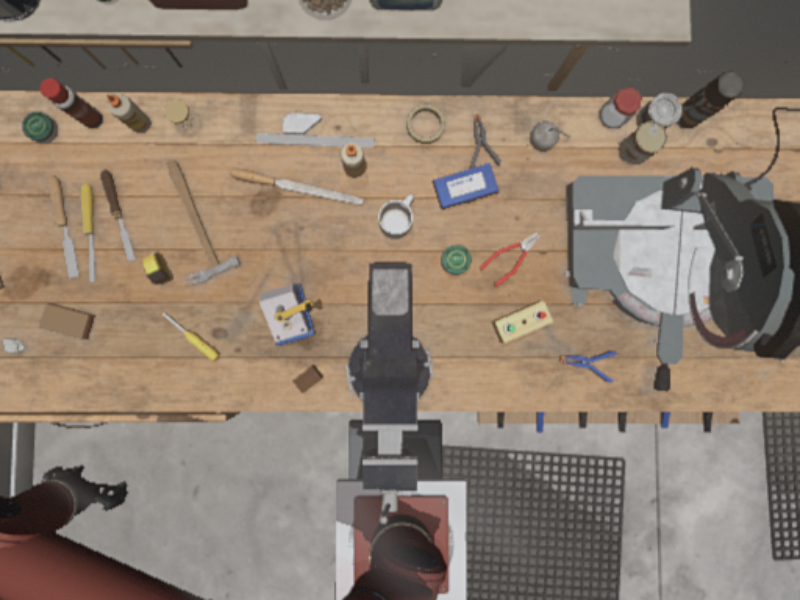

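The top view shows the jig at about (287,313) and the stand at (524,322), with the green pin at its left end at (510,328) and the red one at (541,315). A tall vise stands between the two. I'll zoom in on both.

```bash
cat > h.py <<'E'
import numpy as np,cv2
from rig import vision,status
def ray(name,uv,pose=None):
    c=vision.get_calibration(name);K=c["intrinsics"]
    if name=="wrist":
        T=np.eye(4);T[:3,:3]=pose[1];T[:3,3]=pose[0];M=T@c["T_tool_cam"]
    else: M=np.linalg.inv(c["view"])
    d=M[:3,:3]@np.linalg.solve(K,np.array([uv[0],uv[1],1.]))
    return M[:3,3],d/np.linalg.norm(d)
def onz(name,uv,z,pose=None):
    o,d=ray(name,uv,pose);return o+d*(z-o[2])/d[2]
def cross(rays):
    A=sum(np.eye(3)-np.outer(d,d) for o,d in rays);b=sum((np.eye(3)-np.outer(d,d))@o for o,d in rays)
    p=np.linalg.solve(A,b);return p,[np.linalg.norm(np.cross(p-o,d)) for o,d in rays]
def proj(name,p,pose=None):
    c=vision.get_calibration(name)
    if name=="wrist":
        T=np.eye(4);T[:3,:3]=pose[1];T[:3,3]=pose[0];V=np.linalg.inv(T@c["T_tool_cam"])
    else: V=c["view"]
    q=c["intrinsics"]@(V[:3,:3]@np.asarray(p)+V[:3,3]);return q[:2]/q[2]
def crop(im,x,y,w=66,h=50,k=6): return cv2.resize(np.ascontiguousarray(im[y:y+h,x:x+w,::-1]),(400,300),interpolation=cv2.INTER_CUBIC)
E
python3 - <<'E'
from h import *
t=np.load('top.npy');s=np.load('scene.npy')
m=np.vstack([np.hstack([crop(t,150,175),crop(t,302,180)]),np.hstack([crop(s,190,160),crop(s,262,230)])])
cv2.imwrite('pics/c.png',m)
for n,im in(("top",t),("scene",s)):
    hsv=cv2.cvtColor(im,cv2.COLOR_RGB2HSV)
    x0,y0=(302,180) if n=="top" else (262,230)
    for nm,lo,hi in(("g",45,85),("r",0,6)):
        mk=cv2.inRange(hsv,(lo,130,60),(hi,255,255))[y0:y0+50,x0:x0+66]
        k,_,st,c=cv2.connectedComponentsWithStats(mk)
        for i in range(1,k):
            if st[i,4]>3: print(n,nm,st[i],c[i]+[x0,y0])
E
```

```text
top r [14  0  6  3 12] [318.25       180.91666667]
top r [43 20  4  3 12] [346.5 201. ]
scene g [20 10  2  7 14] [282.5 243. ]
scene r [44  7 22  7 53] [316.60377358 239.22641509]
scene r [38 15 28 10 84] [310.48809524 248.05952381]
```

View pics/c.png

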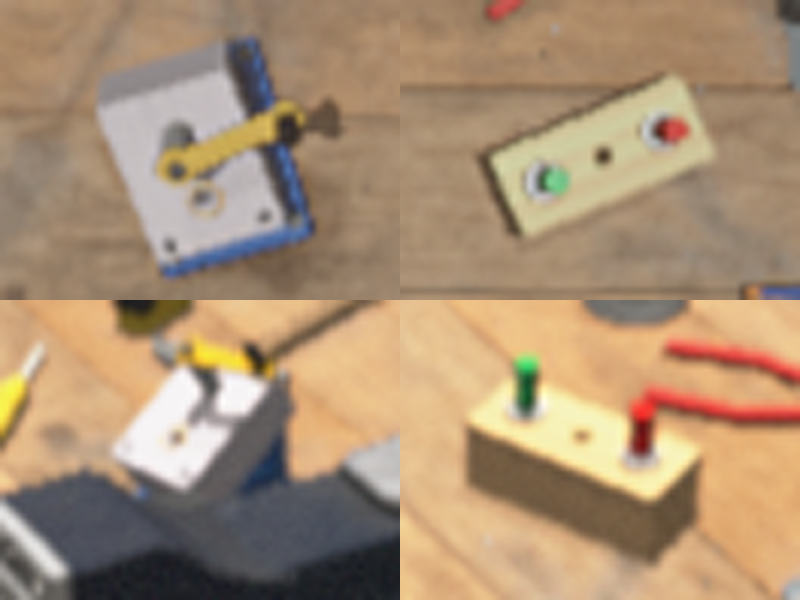

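The mosaic shows the brass ring at top-tile (205,200) and scene-tile (177,137). The green head is at top-tile (557,181), and the keeper points right and up from its pivot at (177,168). Next I'll compute the poses.

```bash
python3 - <<'E'
from h import *
np.set_printoptions(precision=4,suppress=True)
def px(x,y,ox,oy): return ((x+.5)/6.06-.5+ox,(y+.5)/6-.5+oy)
tj=lambda x,y:px(x,y,150,175); ts=lambda x,y:px(x-400,y,302,180)
sj=lambda x,y:px(x,y-300,190,160); ss=lambda x,y:px(x-400,y-300,262,230)
print("bore",cross([ray("top",tj(205,200)),ray("scene",sj(177,437))]))
b=onz("top",tj(205,200),.075);print("boreplane",b)
print("green head",cross([ray("top",ts(557,181)),ray("scene",ss(527,362))]))
print("red head",cross([ray("top",ts(677,130)),ray("scene",ss(643,410))]))
print("g headplane",onz("top",ts(557,181),.088),"r",onz("top",ts(677,130),.088))
print("flanges",onz("top",ts(545,182),.054),onz("top",ts(663,131),.054))
C=[onz("top",ts(*q),.05) for q in((487,153),(675,75),(717,157),(522,238))];print(np.array(C),np.mean(C,0))
print("hole mid",onz("top",ts(603,156),.05))
print("base corners blue z=.012",[onz("top",tj(*q),.012) for q in((165,272),(312,232),(256,40))])
# pivot: post axis
print("vise top heights")
E
```

```text
bore (array([0.5316, 0.2693, 0.0769]), [np.float64(0.002044236264279551), np.float64(0.002044236264279463)])
boreplane [0.5298 0.2706 0.075 ]
green head (array([ 0.5249, -0.2599,  0.0881]), [np.float64(0.0008556458442281309), np.float64(0.0008556458442282147)])
red head (array([ 0.5563, -0.3337,  0.0871]), [np.float64(0.0008134716352633273), np.float64(0.0008134716352632137)])
g headplane [ 0.5241 -0.2594  0.088 ] r [ 0.5556 -0.333   0.088 ]
flanges [ 0.5236 -0.2595  0.054 ] [ 0.5558 -0.3337  0.054 ]
[[ 0.5417 -0.2243  0.05  ]
 [ 0.5913 -0.3428  0.05  ]
 [ 0.5395 -0.3684  0.05  ]
 [ 0.4884 -0.2457  0.05  ]] [ 0.5402 -0.2953  0.05  ]
hole mid [ 0.54   -0.2969  0.05  ]
base corners blue z=.012 [array([0.484 , 0.3059, 0.012 ]), array([0.5097, 0.2131, 0.012 ]), array([0.6333, 0.2501, 0.012 ])]
vise top heights
```

Request:
send_rows(targets=[{"z": -12,"turn": -6,"grip": 0.5},{"z": -12,"turn": -6,"grip": 0.5},{"z": -12,"turn": -6,"grip": 0.5},{"z": -12,"turn": -6,"grip": 0.5},{"z": -12,"turn": -6,"grip": 0.5},{"z": -10,"turn": -6,"grip": 0.5}])

```text
validation failed for argument at $.ta...
```

Request:
send_rows(targets=[{"x": -17,"y": -34.4,"grip": 0.5},{"x": -17,"y": -34.4,"grip": 0.5},{"x": -17,"y": -34.4,"grip": 0.5},{"x": -17,"y": -34.4,"grip": 0.5},{"x": -17,"y": -34.4,"grip": 0.5},{"x": -17,"y": -34.4,"grip": 0.5},{"x": -17,"y": -34.4,"grip": 0.5},{"x": -17,"y": -34.4,"grip": 0.5},{"x": -17,"y": -34.4,"grip": 0.5},{"x": -17,"y": -34.4,"grip": 0.5},{"x": -17,"y": -34.4,"grip": 0.5},{"x": -17,"y": -34.4,"grip": 0.5}])

```text
validation failed for argument at $.ta...
```

Request:
send_rows(targets=[{"grip": 0.5},{"grip": 0.5},{"grip": 0.5}])

```text
validation failed for argument at $.ta...
```

```bash
python3 - <<'E'
from h import *
s=status.sense();im=vision.read_camera("wrist");np.savez('w1.npz',im=im,p=s["tool_pos"],R=s["ee_rot"])
print(s["clock"],np.round(s["tool_pos"],4),np.round(s["ee_rot"],3).tolist(),np.round(s["joint_pos"],2),s["width"],proj("wrist",[.5305,.270,.075],(np.array(s["tool_pos"]),np.array(s["ee_rot"]))))
cv2.imwrite('pics/d.png',cv2.resize(im[:,:,::-1],(800,600),interpolation=cv2.INTER_CUBIC))
E
```

```text
0.1 [0.2208 0.6109 0.2305] [[-0.94, 0.34, -0.0], [0.34, 0.94, -0.001], [-0.0, -0.001, -1.0]] [-1.32  0.33  0.04  1.47 -0.01  1.34 -0.06] 0.0853160531328101 [ 86.43388223 479.61885122]
```

View pics/d.png

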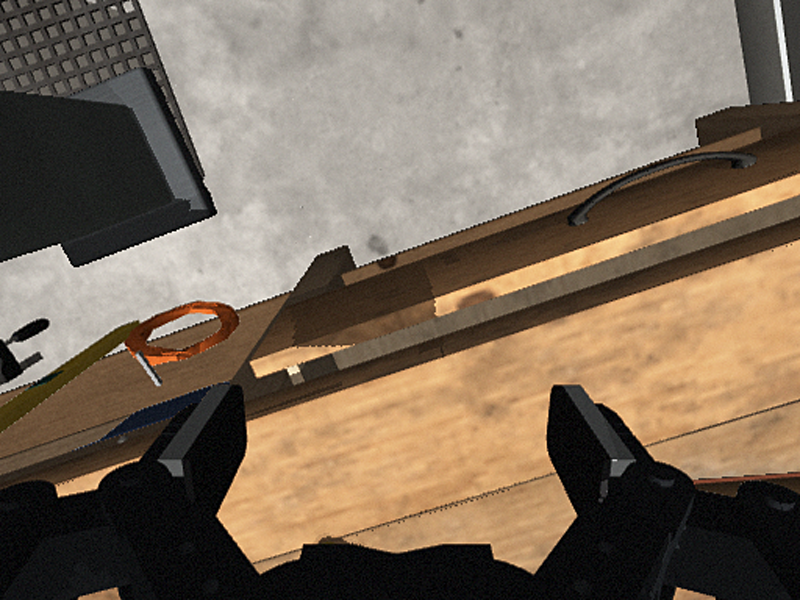

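The wrist view still shows the start pose: floor and bench edge, with the fingers at the bottom. The moves were refused, so I'll send every field in each row.

Request:
send_rows(targets=[{"x": 0,"y": 0,"z": -12,"turn": -6,"grip": 0.5},{"x": 0,"y": 0,"z": -12,"turn": -6,"grip": 0.5},{"x": 0,"y": 0,"z": -12,"turn": -6,"grip": 0.5},{"x": 0,"y": 0,"z": -12,"turn": -6,"grip": 0.5},{"x": 0,"y": 0,"z": -12,"turn": -6,"grip": 0.5},{"x": 0,"y": 0,"z": -10,"turn": -6,"grip": 0.5}])

```text
clock: 0.65
tool_pos: [0.221, 0.6112, 0.3019]
ee_rot: [[-0.959, -0.283, 0.0], [-0.283, 0.959, -0.0], [0.0, -0.0, -1.0]]
contact_force: [-0.4, -0.1, 0.1]
width: 0.0427
grasp_force: 0.0
```

Request:
send_rows(targets=[{"x": -17,"y": -34.4,"z": 0,"turn": 0,"grip": 0.5},{"x": -17,"y": -34.4,"z": 0,"turn": 0,"grip": 0.5},{"x": -17,"y": -34.4,"z": 0,"turn": 0,"grip": 0.5},{"x": -17,"y": -34.4,"z": 0,"turn": 0,"grip": 0.5},{"x": -17,"y": -34.4,"z": 0,"turn": 0,"grip": 0.5},{"x": -17,"y": -34.4,"z": 0,"turn": 0,"grip": 0.5},{"x": -17,"y": -34.4,"z": 0,"turn": 0,"grip": 0.5},{"x": -17,"y": -34.4,"z": 0,"turn": 0,"grip": 0.5},{"x": -17,"y": -34.4,"z": 0,"turn": 0,"grip": 0.5},{"x": -17,"y": -34.4,"z": 0,"turn": 0,"grip": 0.5},{"x": -17,"y": -34.4,"z": 0,"turn": 0,"grip": 0.5},{"x": -17,"y": -34.4,"z": 0,"turn": 0,"grip": 0.5}])

```text
clock: 1.65
tool_pos: [0.5325, 0.2697, 0.3013]
ee_rot: [[-0.961, -0.278, -0.0], [-0.278, 0.961, 0.0], [0.0, 0.0, -1.0]]
contact_force: [0.2, 0.7, 0.2]
width: 0.0429
grasp_force: 0.0
```

Request:
send_rows(targets=[{"x": 0,"y": 0,"z": 0,"turn": 0,"grip": 0.5},{"x": 0,"y": 0,"z": 0,"turn": 0,"grip": 0.5},{"x": 0,"y": 0,"z": 0,"turn": 0,"grip": 0.5}])

```text
clock: 1.9
tool_pos: [0.5312, 0.2717, 0.301]
ee_rot: [[-0.961, -0.278, -0.001], [-0.278, 0.961, 0.0], [0.001, 0.0, -1.0]]
contact_force: [-0.8, 0.1, -0.2]
width: 0.0428
grasp_force: 0.0
```

```bash
python3 - <<'E'
from h import *
s=status.sense();im=vision.read_camera("wrist");np.savez('w1.npz',im=im,p=s["tool_pos"],R=s["ee_rot"])
print(s["clock"],np.round(s["tool_pos"],4),np.round(s["ee_rot"],3).tolist(),np.round(s["joint_pos"],2),s["width"],proj("wrist",[.5305,.270,.075],(np.array(s["tool_pos"]),np.array(s["ee_rot"]))))
cv2.imwrite('pics/e.png',cv2.resize(im[:,:,::-1],(800,600),interpolation=cv2.INTER_CUBIC))
E
```

```text
1.9 [0.5312 0.2717 0.301 ] [[-0.961, -0.278, -0.001], [-0.278, 0.961, 0.0], [0.001, 0.0, -1.0]] [-0.75  0.2   0.24  1.5  -0.05  1.45  1.34] 0.042757676444872286 [251.44201072 156.37990541]
```

View pics/e.png

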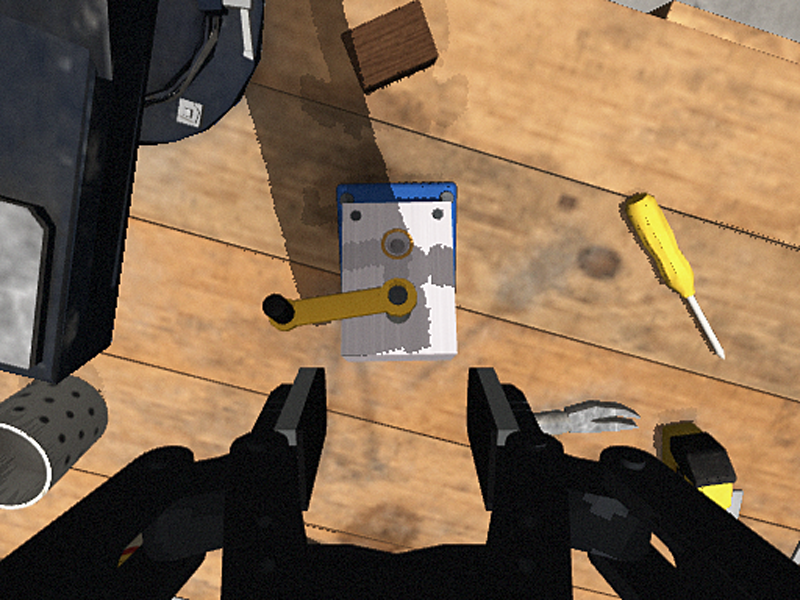

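The wrist view shows the brass ring at (398,244), the pivot at (398,296) and the knob's head near (278,308). The jig's edges run parallel to the image axes, so the yaw is right.

```bash
python3 - <<'E'
from h import *
np.set_printoptions(precision=4,suppress=True)
w=np.load('w1.npz');P=(w['p'],w['R'])
q=lambda x,y:((x+.5)*.64-.5,(y+.5)*.64-.5)
print("bore",onz("wrist",q(398,244),.075,P))
print("bore2",cross([ray("wrist",q(398,244),P),ray("top",(183.5,207.9))]),proj("top",onz("wrist",q(398,244),.075,P)))
print("vise",cross([ray("top",q(410,264)),ray("scene",q(437,292))]),cross([ray("top",q(370,264)),ray("scene",q(392,283))]))
a=np.radians(16.1);h=np.array([np.cos(a),np.sin(a),0]);B=onz("wrist",q(398,244),.075,P)
xb=h*np.cos(np.pi/6)+[0,0,.5];zb=-h*.5+[0,0,np.cos(np.pi/6)];yb=np.cross(zb,xb)
for nm,uv,z in(("pivot",(398,296),48.3),("knobtop",(275,306),74.3),("armtip",(285,318),48.3)):
    o,d=ray("wrist",q(*uv),P);c=B+zb*z/1000;p=o+d*((c-o)@zb)/(d@zb)-B;print(nm,p@xb,p@yb,p@zb)
E
```

```text
bore [0.5291 0.2732 0.075 ]
bore2 (array([0.5304, 0.2729, 0.0649]), [np.float64(0.0010848960981972814), np.float64(0.0010848960981973505)]) [182.6853 208.0987]
vise (array([ 0.6689, -0.0173,  0.1494]), [np.float64(0.0015616696931369646), np.float64(0.0015616696931369748)]) (array([0.6367, 0.0891, 0.1416]), [np.float64(0.03480248261464291), np.float64(0.034802482614642735)])
pivot 0.049703884484208094 -0.0002282993820406325 0.04829999999999998
knobtop 0.061385351347322675 -0.0687444300951879 0.07429999999999998
armtip 0.06333386517269132 -0.06852814611940244 0.04829999999999997
```

Request:
send_rows(targets=[{"x": 11,"y": -36.3,"z": 0,"turn": 0,"grip": 0.5},{"x": 11,"y": -36.3,"z": 0,"turn": 0,"grip": 0.5},{"x": 11,"y": -36.3,"z": 0,"turn": 0,"grip": 0.5},{"x": 11,"y": -36.3,"z": 0,"turn": 0,"grip": 0.5},{"x": 11,"y": -36.3,"z": 0,"turn": 0,"grip": 0.5},{"x": 11,"y": -36.3,"z": 0,"turn": 0,"grip": 0.5},{"x": 11,"y": -36.3,"z": 0,"turn": 0,"grip": 0.5},{"x": 11,"y": -36.3,"z": 0,"turn": 0,"grip": 0.5},{"x": 11,"y": -36.3,"z": 0,"turn": 0,"grip": 0.5},{"x": 11,"y": -36.3,"z": 0,"turn": 0,"grip": 0.5},{"x": 11,"y": -36.3,"z": 0,"turn": 0,"grip": 0.5},{"x": 11,"y": -36.3,"z": 0,"turn": 0,"grip": 0.5}])

```text
clock: 2.95
tool_pos: [0.5258, -0.1837, 0.3016]
ee_rot: [[-0.96, -0.281, 0.001], [-0.281, 0.96, 0.001], [-0.001, 0.0, -1.0]]
contact_force: [0.9, -0.3, -0.3]
width: 0.0424
grasp_force: 0.0
```

Request:
send_rows(targets=[{"x": 11,"y": -36.3,"z": 0,"turn": 0,"grip": 0.5},{"x": 11,"y": -36.3,"z": 0,"turn": 0,"grip": 0.5},{"x": 0,"y": 0,"z": 25,"turn": 0,"grip": 0.5},{"x": 0,"y": 0,"z": 25,"turn": 0,"grip": 0.5},{"x": 0,"y": 0,"z": 25,"turn": 0,"grip": 0.5},{"x": 0,"y": 0,"z": 25,"turn": 0,"grip": 0.5},{"x": 0,"y": 0,"z": 0,"turn": 0,"grip": 0.5},{"x": 0,"y": 0,"z": 0,"turn": 0,"grip": 0.5},{"x": 0,"y": 0,"z": 0,"turn": 0,"grip": 0.5}])

```text
clock: 3.7
tool_pos: [0.5258, -0.259, 0.2029]
ee_rot: [[-0.96, -0.279, 0.001], [-0.279, 0.96, -0.0], [-0.001, -0.001, -1.0]]
contact_force: [0.1, 0.4, 0.5]
width: 0.0425
grasp_force: 0.0
```

```bash
python3 - <<'E'
from h import *
np.set_printoptions(precision=4,suppress=True)
s=status.sense();im=vision.read_camera("wrist");P=(np.array(s["tool_pos"]),np.array(s["ee_rot"]))
print(s["clock"],P,np.round(s["joint_pos"],2))
hsv=cv2.cvtColor(im,cv2.COLOR_RGB2HSV);mk=cv2.inRange(hsv,(45,110,40),(85,255,255))
k,_,st,c=cv2.connectedComponentsWithStats(mk)
for i in range(1,k):
    if st[i,4]>60: print(st[i],c[i])
print(proj("wrist",[.5245,-.2597,.088],P),proj("wrist",[.5245,-.2597,.054],P))
cv2.imwrite('pics/f.png',cv2.resize(im[:,:,::-1],(800,600),interpolation=cv2.INTER_CUBIC))
E
```

```text
3.7 (array([ 0.5258, -0.259 ,  0.2029]), array([[-0.9602, -0.2792,  0.0015],
       [-0.2792,  0.9602, -0.0004],
       [-0.0013, -0.0007, -1.    ]])) [-0.16  0.25  0.65  1.69 -0.16  1.25  2.37]
[245 165  20  27 395] [254.2785 178.6759]
[286 311  24  38 468] [295.985  329.6047]
[301 326  14  22 170] [307.4706 336.8059]
[252.3321 183.0061] [252.4718 172.6257]
```

View pics/f.png

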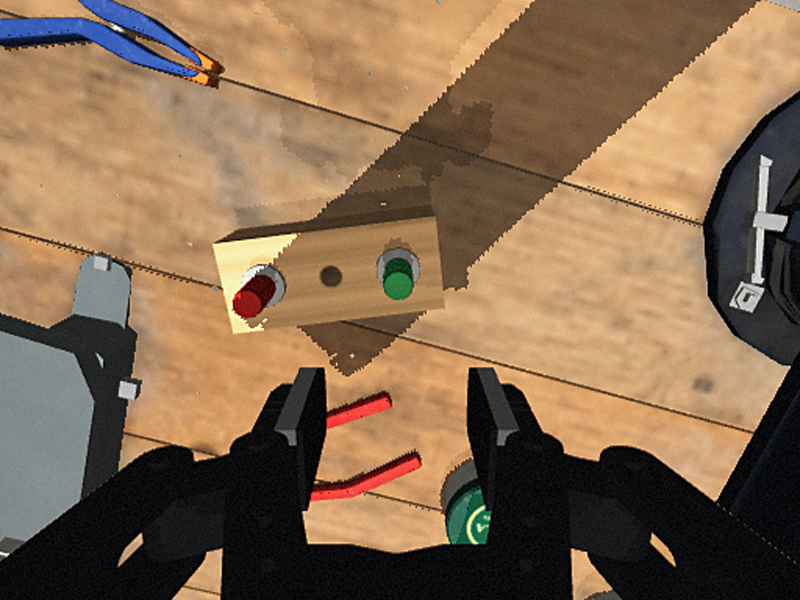

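The head sits at (398,283), centred on the gripper in y, with the red pin well clear. I'll descend and grip.

Request:
send_rows(targets=[{"x": 3,"y": 1,"z": 18,"turn": 0,"grip": 0.5},{"x": 0,"y": 0,"z": 18,"turn": 0,"grip": 0.5},{"x": 0,"y": 0,"z": 18,"turn": 0,"grip": 0.5},{"x": 0,"y": 0,"z": 18,"turn": 0,"grip": 0.5},{"x": 0,"y": 0,"z": 18,"turn": 0,"grip": 0.5},{"x": 0,"y": 0,"z": 18,"turn": 0,"grip": 0.5},{"x": 0,"y": 0,"z": 18,"turn": 0,"grip": 0.5},{"x": 0,"y": 0,"z": 17,"turn": 0,"grip": 0.5},{"x": 0,"y": 0,"z": 0,"turn": 0,"grip": 0.5},{"x": 0,"y": 0,"z": 0,"turn": 0,"grip": 0.5}])

```text
clock: 4.58
tool_pos: [0.5222, -0.2595, 0.0592]
ee_rot: [[-0.961, -0.278, 0.0], [-0.278, 0.961, -0.0], [-0.0, -0.0, -1.0]]
contact_force: [0.1, 0.5, 1.4]
width: 0.0428
grasp_force: 0.0
```

Request:
send_rows(grip_force=25, targets=[{"x": 0,"y": 0,"z": 0,"turn": 0,"grip": 0},{"x": 0,"y": 0,"z": 0,"turn": 0,"grip": 0},{"x": 0,"y": 0,"z": 0,"turn": 0,"grip": 0},{"x": 0,"y": 0,"z": 0,"turn": 0,"grip": 0},{"x": 0,"y": 0,"z": 0,"turn": 0,"grip": 0},{"x": 0,"y": 0,"z": 0,"turn": 0,"grip": 0}])

```text
clock: 5.08
tool_pos: [0.5228, -0.2598, 0.06]
ee_rot: [[-0.961, -0.278, 0.003], [-0.278, 0.961, -0.0], [-0.002, -0.001, -1.0]]
contact_force: [-1.3, 1.6, 7.8]
width: 0.015
grasp_force: 25.1
```

Request:
send_rows(targets=[{"x": 0,"y": 0,"z": -8,"turn": 0,"grip": 0},{"x": 0,"y": 0,"z": -8,"turn": 0,"grip": 0},{"x": 0,"y": 0,"z": -8,"turn": 0,"grip": 0},{"x": 0,"y": 0,"z": -8,"turn": 0,"grip": 0},{"x": 0,"y": 0,"z": 0,"turn": 0,"grip": 0},{"x": 5,"y": 0,"z": 0,"turn": 0,"grip": 0},{"x": 6,"y": 0,"z": 0.5,"turn": 0,"grip": 0},{"x": 6,"y": 0,"z": 1.5,"turn": 0,"grip": 0},{"x": 6,"y": 0,"z": 2,"turn": 0,"grip": 0},{"x": 5,"y": 0,"z": 2.5,"turn": 0,"grip": 0},{"x": 5,"y": 0,"z": 3,"turn": 0,"grip": 0},{"x": 0,"y": 0,"z": 0,"turn": 0,"grip": 0}])

```text
clock: 6.08
tool_pos: [0.4879, -0.2692, 0.0799]
ee_rot: [[-0.961, -0.276, -0.002], [-0.276, 0.961, 0.0], [0.002, 0.001, -1.0]]
contact_force: [2.0, -0.2, 2.2]
width: 0.0149
grasp_force: 24.3
```

```bash
python3 - <<'E'
from h import *
np.set_printoptions(precision=4,suppress=True)
s=status.sense();w=vision.read_camera("wrist");sc=vision.read_camera("scene");P=(np.array(s["tool_pos"]),np.array(s["ee_rot"]))
print(s["clock"],P[0],s["contact_force"],proj("scene",P[0]+[0,0,.019]),proj("wrist",P[0]+[0,0,.019],P))
np.save('sc2.npy',sc)
g=proj("scene",P[0]).astype(int)
A=cv2.resize(np.ascontiguousarray(sc[g[1]-30:g[1]+30,g[0]-40:g[0]+40,::-1]),(400,300),interpolation=cv2.INTER_CUBIC)
B=cv2.resize(w[:,:,::-1],(400,300),interpolation=cv2.INTER_AREA);print(g)
cv2.imwrite('pics/g.png',np.hstack([A,B]))
E
```

```text
6.0833 [ 0.4879 -0.2692  0.0799] [ 1.9763 -0.1689  2.2249] [275.061  242.0245] [251.8808 273.6356]
[275 246]
```

View pics/g.png

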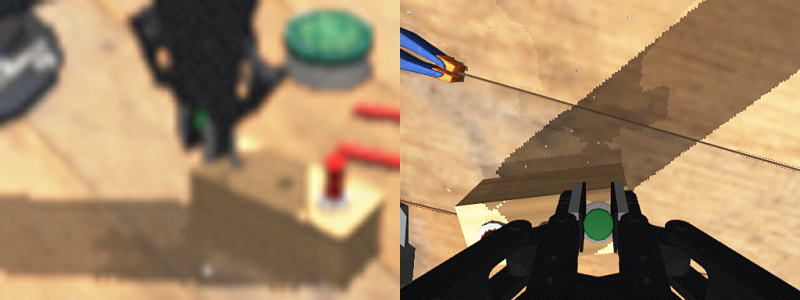

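The head now faces the camera, so the pin has tilted in the grip. I'll lift out along its axis and carry it over to the jig.

Request:
send_rows(targets=[{"x": 2.5,"y": 0,"z": -4.5,"turn": 0,"grip": 0},{"x": 5,"y": 0,"z": -9,"turn": 0,"grip": 0},{"x": 0,"y": 0,"z": -20,"turn": 0,"grip": 0},{"x": 0,"y": 0,"z": -33,"turn": 0,"grip": 0},{"x": 0,"y": 0,"z": -33,"turn": 0,"grip": 0},{"x": 0,"y": 0,"z": -33,"turn": 0,"grip": 0},{"x": 0,"y": 0,"z": -33,"turn": 0,"grip": 0},{"x": 0,"y": 0,"z": -15,"turn": 0,"grip": 0}])

```text
clock: 6.85
tool_pos: [0.4827, -0.272, 0.2661]
ee_rot: [[-0.961, -0.277, 0.004], [-0.277, 0.961, -0.001], [-0.003, -0.002, -1.0]]
contact_force: [0.1, -0.3, -0.4]
width: 0.0149
grasp_force: 24.5
```

Request:
send_rows(targets=[{"x": -11.2,"y": 36.4,"z": 0,"turn": 0,"grip": 0},{"x": -11.2,"y": 36.4,"z": 0,"turn": 0,"grip": 0},{"x": -11.2,"y": 36.4,"z": 0,"turn": 0,"grip": 0},{"x": -11.2,"y": 36.4,"z": 0,"turn": 0,"grip": 0},{"x": -11.2,"y": 36.4,"z": 0,"turn": 0,"grip": 0},{"x": -11.2,"y": 36.4,"z": 0,"turn": 0,"grip": 0},{"x": -11.2,"y": 36.4,"z": 0,"turn": 0,"grip": 0},{"x": -11.2,"y": 36.4,"z": 0,"turn": 0,"grip": 0},{"x": -11.2,"y": 36.4,"z": 0,"turn": 0,"grip": 0},{"x": -11.2,"y": 36.4,"z": 0,"turn": 0,"grip": 0},{"x": -11.2,"y": 36.4,"z": 0,"turn": 0,"grip": 0},{"x": -11.2,"y": 36.4,"z": 0,"turn": 0,"grip": 0}])

```text
clock: 7.85
tool_pos: [0.4899, 0.187, 0.2619]
ee_rot: [[-0.961, -0.277, 0.0], [-0.277, 0.961, -0.001], [0.0, -0.001, -1.0]]
contact_force: [1.3, -0.2, -0.8]
width: 0.0149
grasp_force: 24.6
```

Request:
send_rows(targets=[{"x": -11.2,"y": 36.4,"z": 0,"turn": 0,"grip": 0},{"x": -11.2,"y": 36.4,"z": 0,"turn": 0,"grip": 0},{"x": 0,"y": 0,"z": 30,"turn": 0,"grip": 0},{"x": 0,"y": 0,"z": 30,"turn": 0,"grip": 0},{"x": 0,"y": 0,"z": 20,"turn": 0,"grip": 0},{"x": 0,"y": 0,"z": 0,"turn": 0,"grip": 0},{"x": 0,"y": 0,"z": 0,"turn": 0,"grip": 0}])

```text
clock: 8.43
tool_pos: [0.4913, 0.2614, 0.1813]
ee_rot: [[-0.961, -0.277, -0.002], [-0.277, 0.961, -0.002], [0.002, -0.001, -1.0]]
contact_force: [0.0, 0.0, 0.7]
width: 0.0151
grasp_force: 24.7
```

```bash
python3 - <<'E'
from h import *
np.set_printoptions(precision=4,suppress=True)
s=status.sense();w=vision.read_camera("wrist");sc=vision.read_camera("scene");P=(np.array(s["tool_pos"]),np.array(s["ee_rot"]))
G=P[0]+[0,0,.019];a=np.radians(16.1);h=np.array([np.cos(a),np.sin(a),0])
print(s["clock"],P[0],s["grasp_force"],proj("scene",G))
for th in(20,30,40):
    d=-h*np.sin(np.radians(th))+[0,0,np.cos(np.radians(th))]
    print(th,"tip scene",proj("scene",G-.07*d),"head wrist",proj("wrist",G+.008*d,P),"tip wrist",proj("wrist",G-.07*d,P))
g=proj("scene",P[0]).astype(int)
A=cv2.resize(np.ascontiguousarray(sc[g[1]-25:g[1]+25,g[0]-33:g[0]+33,::-1]),(400,300),interpolation=cv2.INTER_CUBIC)
B=cv2.resize(np.ascontiguousarray(w[150:330,153:393,::-1]),(400,300),interpolation=cv2.INTER_CUBIC);print(g)
cv2.imwrite('pics/h.png',np.hstack([A,B]))
E
```

```text
8.4333 [0.4913 0.2614 0.1813] 24.652933180332184 [209.1027 160.2979]
20 tip scene [214.1941 172.0182] head wrist [251.6547 277.6699] tip wrist [252.4691 251.3747]
30 tip scene [215.9871 170.1209] head wrist [251.6579 274.0813] tip wrist [252.458  271.0983]
40 tip scene [217.5703 167.9403] head wrist [251.665  270.4951] tip wrist [252.4326 291.408 ]
[209 164]
```

View pics/h.png

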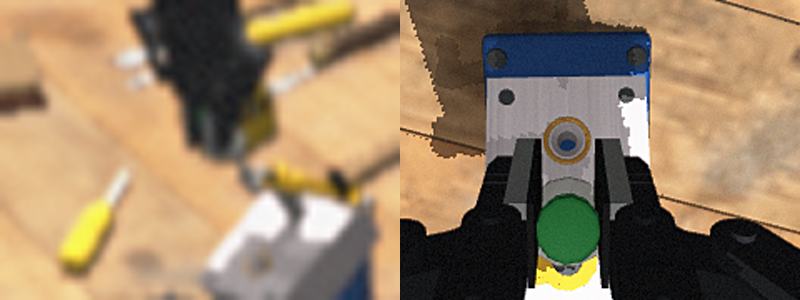

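The tilt looks close to 30°: the flange is concentric behind the head at right-tile (168,228). The axis has slid a few mm in the pads, and the bore is at right-tile (167,140). I'll work out the correction.

```bash
python3 - <<'E'
from h import *
np.set_printoptions(precision=4,suppress=True)
s=status.sense();P=(np.array(s["tool_pos"]),np.array(s["ee_rot"]))
a=np.radians(16.1);h=np.array([np.cos(a),np.sin(a),0]);zb=-h*.5+[0,0,np.cos(np.pi/6)]
q=lambda x,y:(153+(x+.5)*.6-.5,150+(y+.5)*.6-.5)
B=onz("wrist",q(167,140),.075,P);print("bore",B)
H=onz("wrist",q(168,228),P[0][2]+.026,P);print("head rel tcp in tool",P[1].T@(H-P[0])*1000)
print("flange arc px", [proj("wrist",H-zb*.034+ .013*(-h*np.cos(np.pi/6)-[0,0,.5]),P)], "crop", [(proj("wrist",H-zb*.034+ .013*(-h*np.cos(np.pi/6)-[0,0,.5]),P)-[153,150])/.6])
B0=np.array([.5291,.2732,.075]); B=(B+B0)/2
for t in(-10,0,8,20,40): # tip depth
    print(t,"move tool mm",P[1].T@(B+zb*(.078-t/1000)-H)*1000)
E
```

```text
bore [0.5315 0.2739 0.075 ]
head rel tcp in tool [ -1.6465   0.7381 -25.9963]
flange arc px [array([253.5354, 255.9152])] crop [array([167.559 , 176.5253])]
-10 move tool mm [ 6.427  -0.3959 58.1163]
0 move tool mm [ 1.4455 -0.398  66.7872]
8 move tool mm [-2.5396 -0.3996 73.724 ]
20 move tool mm [-8.5173 -0.4021 84.1291]
40 move tool mm [-18.4802  -0.4063 101.471 ]
```

Request:
send_rows(targets=[{"x": 2,"y": -0.4,"z": 20,"turn": 0,"grip": 0},{"x": 2,"y": 0,"z": 20,"turn": 0,"grip": 0},{"x": 2.4,"y": 0,"z": 18,"turn": 0,"grip": 0},{"x": 0,"y": 0,"z": 0,"turn": 0,"grip": 0},{"x": -2,"y": 0,"z": 3.5,"turn": 0,"grip": 0},{"x": -2,"y": 0,"z": 3.5,"turn": 0,"grip": 0},{"x": -2,"y": 0,"z": 3.5,"turn": 0,"grip": 0},{"x": -2,"y": 0,"z": 3.5,"turn": 0,"grip": 0},{"x": -2,"y": 0,"z": 3.5,"turn": 0,"grip": 0},{"x": 0,"y": 0,"z": 0,"turn": 0,"grip": 0}])

```text
clock: 9.37
tool_pos: [0.4956, 0.263, 0.1053]
ee_rot: [[-0.961, -0.278, -0.0], [-0.278, 0.961, -0.0], [0.0, -0.0, -1.0]]
contact_force: [-0.7, 0.4, 0.1]
width: 0.0154
grasp_force: 24.6
```

Request:
send_rows(targets=[{"x": -2,"y": 0,"z": 3.5,"turn": 0,"grip": 0},{"x": -2,"y": 0,"z": 3.5,"turn": 0,"grip": 0},{"x": -2,"y": 0,"z": 3.5,"turn": 0,"grip": 0},{"x": -2,"y": 0,"z": 3.5,"turn": 0,"grip": 0},{"x": 0,"y": 0,"z": 0,"turn": 0,"grip": 0}])

```text
clock: 9.78
tool_pos: [0.5032, 0.265, 0.091]
ee_rot: [[-0.961, -0.278, -0.0], [-0.278, 0.961, -0.001], [0.001, -0.0, -1.0]]
contact_force: [1.6, -0.2, -0.4]
width: 0.0146
grasp_force: 24.6
```

```bash
python3 - <<'E'
from h import *
w=vision.read_camera("wrist");s=status.sense();P=(np.array(s["tool_pos"]),np.array(s["ee_rot"]))
print(s["clock"],P[0],s["contact_force"])
B=cv2.resize(np.ascontiguousarray(w[130:340,133:413,::-1]),(560,420),interpolation=cv2.INTER_CUBIC)
cv2.imwrite('pics/i.png',B)
E
```

```text
9.8333 [0.50315176 0.26498303 0.09128654] [ 1.26172549  0.03236805 -1.55822253]
```

View pics/i.png

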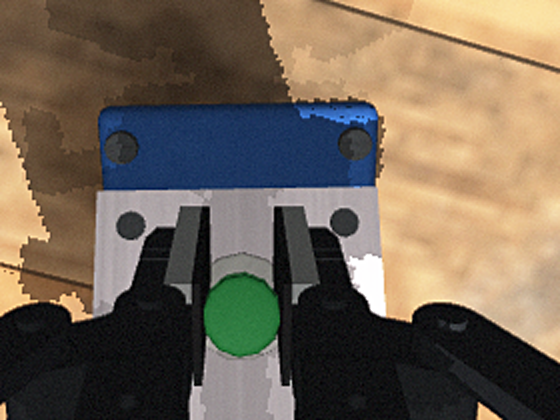

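The ring is hidden squarely under the flange and the forces are tiny, so the shaft is in the bore. I'll go on to home.

Request:
send_rows(targets=[{"x": -2,"y": 0,"z": 3.5,"turn": 0,"grip": 0},{"x": -2,"y": 0,"z": 3.5,"turn": 0,"grip": 0},{"x": -1.5,"y": 0,"z": 2.6,"turn": 0,"grip": 0},{"x": 0,"y": 0,"z": 0,"turn": 0,"grip": 0}])

```text
clock: 10.17
tool_pos: [0.5085, 0.2666, 0.0816]
ee_rot: [[-0.961, -0.278, -0.0], [-0.278, 0.961, -0.0], [0.0, -0.0, -1.0]]
contact_force: [1.5, -1.5, -1.3]
width: 0.0151
grasp_force: 24.6
```

Request:
send_rows(targets=[{"x": -1,"y": 0,"z": 1.7,"turn": 0,"grip": 0},{"x": -0.5,"y": 0,"z": 1,"turn": 0,"grip": 0},{"x": 0,"y": 0,"z": 0,"turn": 0,"grip": 0}])

```text
clock: 10.42
tool_pos: [0.5099, 0.2671, 0.0794]
ee_rot: [[-0.961, -0.278, -0.0], [-0.278, 0.961, -0.0], [0.0, -0.0, -1.0]]
contact_force: [0.7, -0.8, -0.9]
width: 0.015
grasp_force: 24.6
```

Request:
send_rows(targets=[{"x": -0.6,"y": 0,"z": 1,"turn": 0,"grip": 0},{"x": -0.6,"y": 0,"z": 1,"turn": 0,"grip": 0},{"x": 0,"y": 0,"z": 0,"turn": 0,"grip": 0}])

```text
clock: 10.67
tool_pos: [0.5105, 0.2673, 0.0783]
ee_rot: [[-0.961, -0.278, -0.001], [-0.278, 0.961, -0.0], [0.001, 0.0, -1.0]]
contact_force: [-6.1, -4.5, 11.1]
width: 0.015
grasp_force: 25.5
```

Request:
send_rows(targets=[{"x": -0.6,"y": 0,"z": 1,"turn": 0,"grip": 0},{"x": -0.6,"y": 0,"z": 1,"turn": 0,"grip": 0},{"x": 0,"y": 0,"z": 0,"turn": 0,"grip": 0}])

```text
clock: 10.92
tool_pos: [0.5112, 0.2674, 0.0774]
ee_rot: [[-0.961, -0.278, -0.002], [-0.278, 0.961, -0.0], [0.002, 0.0, -1.0]]
contact_force: [-12.9, -7.2, 22.5]
width: 0.0153
grasp_force: 27.9
```

The force rises along the bore axis, so the flange is seated. Release and retreat, then check.

Request:
send_rows(targets=[{"x": 0,"y": 0,"z": 0,"turn": 0,"grip": 0.5},{"x": 0,"y": 0,"z": 0,"turn": 0,"grip": 0.5},{"x": 0,"y": 0,"z": 0,"turn": 0,"grip": 0.5},{"x": 0,"y": 0,"z": 0,"turn": 0,"grip": 0.5},{"x": 5,"y": 0,"z": -9,"turn": 0,"grip": 0.5},{"x": 5,"y": 0,"z": -9,"turn": 0,"grip": 0.5},{"x": 0,"y": 0,"z": -25,"turn": 0,"grip": 0.5},{"x": 0,"y": 0,"z": -33,"turn": 0,"grip": 0.5},{"x": 0,"y": 0,"z": -33,"turn": 0,"grip": 0.5},{"x": 0,"y": 0,"z": -33,"turn": 0,"grip": 0.5},{"x": 0,"y": 0,"z": 0,"turn": 0,"grip": 0.5},{"x": 0,"y": 0,"z": 0,"turn": 0,"grip": 0.5}])

```text
clock: 11.92
tool_pos: [0.5033, 0.2656, 0.2208]
ee_rot: [[-0.961, -0.278, 0.004], [-0.278, 0.961, 0.003], [-0.005, 0.002, -1.0]]
contact_force: [-0.4, -0.4, -1.2]
width: 0.0426
grasp_force: 0.0
```

```bash
python3 - <<'E'
from h import *
s=status.sense();w=vision.read_camera("wrist");P=(np.array(s["tool_pos"]),np.array(s["ee_rot"]))
print(s["clock"],P[0],s["contact_force"])
cv2.imwrite('pics/j.png',cv2.resize(w[:,:,::-1],(800,600),interpolation=cv2.INTER_CUBIC))
a=np.radians(16.1);h=np.array([np.cos(a),np.sin(a),0]);B=np.array([.5297,.2735,.075]);zb=-h*.5+[0,0,np.cos(np.pi/6)]
print("head if home", (proj("wrist",B+zb*.038,P)+.5)/.64)
print("head if 5mm up", (proj("wrist",B+zb*.043,P)+.5)/.64)
E
```

```text
11.9167 [0.50326439 0.26564295 0.22075181] [-0.38512811 -0.36950389 -1.15679624]
head if home [395.45392517 305.48136016]
head if 5mm up [395.44701421 303.50116592]
```

View pics/j.png

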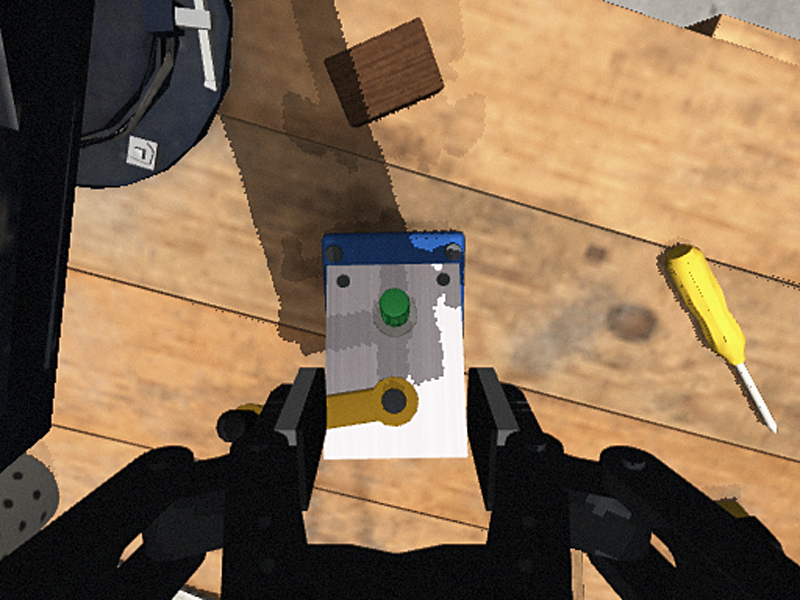

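The pin is seated with its head at (396,300), and the keeper hasn't moved. Now I'll shut the gripper and go to the upslope side of the knob.

Request:
send_rows(targets=[{"x": -25,"y": -22,"z": 0,"turn": 0,"grip": 0},{"x": -25,"y": -22,"z": 0,"turn": 0,"grip": 0},{"x": -26,"y": -22,"z": 0,"turn": 0,"grip": 0},{"x": 0,"y": 0,"z": 0,"turn": 0,"grip": 0},{"x": 0,"y": 0,"z": 0,"turn": 0,"grip": 0},{"x": 0,"y": 0,"z": 20,"turn": 0,"grip": 0},{"x": 0,"y": 0,"z": 20,"turn": 0,"grip": 0},{"x": 0,"y": 0,"z": 17,"turn": 0,"grip": 0},{"x": 0,"y": 0,"z": 0,"turn": 0,"grip": 0}])

```text
clock: 12.72
tool_pos: [0.5903, 0.223, 0.1561]
ee_rot: [[-0.96, -0.279, -0.007], [-0.279, 0.96, -0.003], [0.007, -0.001, -1.0]]
contact_force: [-0.8, 0.1, -1.3]
width: -0.0001
grasp_force: 0.0
```

Request:
send_rows(targets=[{"x": 4,"y": 0,"z": -2,"turn": 0,"grip": 0},{"x": 4,"y": 0,"z": -2,"turn": 0,"grip": 0},{"x": 5,"y": 0.7,"z": 2.8,"turn": 0,"grip": 0},{"x": 5,"y": 0.7,"z": 2.8,"turn": 0,"grip": 0},{"x": 5,"y": 0.7,"z": 2.8,"turn": 0,"grip": 0},{"x": 5,"y": 0.7,"z": 2.8,"turn": 0,"grip": 0}])

```text
clock: 13.22
tool_pos: [0.5657, 0.2177, 0.1536]
ee_rot: [[-0.961, -0.278, 0.001], [-0.278, 0.961, 0.0], [-0.001, 0.0, -1.0]]
contact_force: [0.1, 0.4, 1.1]
width: 0.0001
grasp_force: 0.4
```

Request:
send_rows(targets=[{"x": 5,"y": 0.7,"z": 2.8,"turn": 0,"grip": 0},{"x": 5,"y": 0.7,"z": 2.8,"turn": 0,"grip": 0},{"x": 5,"y": 0.7,"z": 2.8,"turn": 0,"grip": 0},{"x": 5,"y": 0.7,"z": 2.8,"turn": 0,"grip": 0},{"x": 5,"y": 0.7,"z": 2.8,"turn": 0,"grip": 0},{"x": 0,"y": 0,"z": 0,"turn": 0,"grip": 0}])

```text
clock: 13.72
tool_pos: [0.5399, 0.2142, 0.1387]
ee_rot: [[-0.96, -0.278, -0.001], [-0.278, 0.96, -0.0], [0.001, 0.0, -1.0]]
contact_force: [0.4, 0.6, -0.6]
width: -0.0001
grasp_force: 0.0
```

```bash
python3 - <<'E'
from h import *
w=vision.read_camera("wrist");s=status.sense();P=(np.array(s["tool_pos"]),np.array(s["ee_rot"]))
print(s["clock"],P[0],s["contact_force"])
a=np.radians(16.1);h=np.array([np.cos(a),np.sin(a),0]);B=np.array([.5297,.2735,.075]);zb=-h*.5+[0,0,np.cos(np.pi/6)]
xb=h*np.cos(np.pi/6)+[0,0,.5];yb=np.cross(zb,xb);d=P[0]-B;print("tcp in bush",d@xb,d@yb,d@zb)
hsv=cv2.cvtColor(w,cv2.COLOR_RGB2HSV);mk=cv2.inRange(hsv,(18,150,60),(32,255,255))
k,_,st,c=cv2.connectedComponentsWithStats(mk)
for i in range(1,k):
    if st[i,4]>100: print(st[i],c[i])
for th in(-80,-100,-120,-125,-130,-140):
    t=np.radians(th);print(th,proj("wrist",B+xb*(.05+.04*np.cos(t))+yb*.04*np.sin(t)+zb*.0483,P),proj("wrist",B+xb*(.05+.07*np.cos(t))+yb*.07*np.sin(t)+zb*.0743,P))
cv2.imwrite('pics/k.png',cv2.resize(w[:,:,::-1],(800,600)))
E
```

```text
13.7667 [0.54037096 0.21403132 0.13891505] [-0.39804584  0.09065457 -0.78534744]
tcp in bush 0.02655430382351414 -0.060095478422795494 0.058471603491882886
[ 262  212  135  100 3199] [321.68802751 262.34823382]
-80 [294.51138288 316.65252461] [230.02067797 339.81260204]
-100 [293.73687991 286.95575069] [230.96436361 277.98095712]
-120 [302.43374375 260.07195324] [250.71479524 224.15531028]
-125 [305.93566703 254.14243657] [258.15139611 212.54690465]
-130 [309.9123458  248.60784764] [266.45405853 201.79539545]
-140 [319.15833128 238.853742  ] [285.37944035 183.04115645]
```

View pics/k.png

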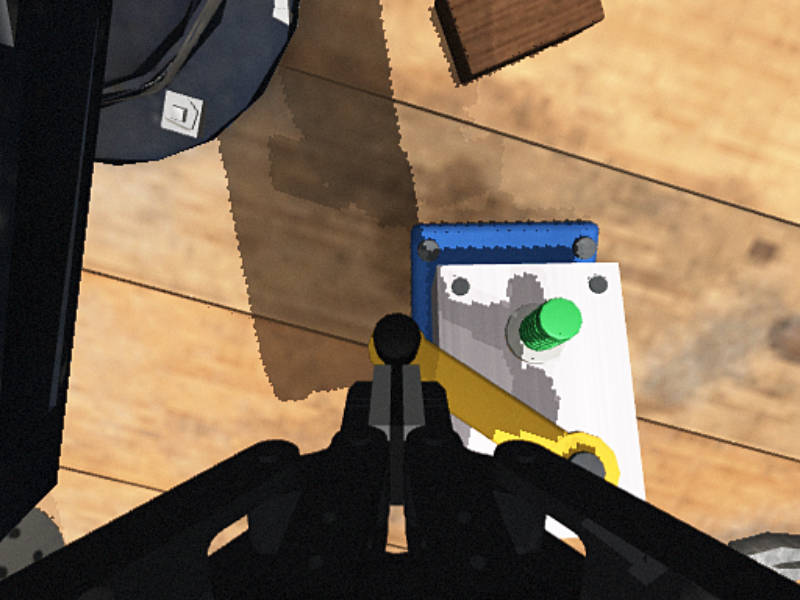

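The knob is at (397,338), about −123°, with the arm swinging as planned and the pin still home. Now I'll go round to its right side for the second stroke.

Request:
send_rows(targets=[{"x": -5,"y": 0,"z": -15,"turn": 0,"grip": 0},{"x": 0,"y": 0,"z": -20,"turn": 0,"grip": 0},{"x": 0,"y": 0,"z": -20,"turn": 0,"grip": 0},{"x": 9,"y": -14,"z": 0,"turn": 0,"grip": 0},{"x": 10,"y": -14,"z": 0,"turn": 0,"grip": 0},{"x": 0,"y": 0,"z": 0,"turn": 0,"grip": 0},{"x": 0,"y": 0,"z": 20,"turn": 0,"grip": 0},{"x": 0,"y": 0,"z": 20,"turn": 0,"grip": 0},{"x": 0,"y": 0,"z": 18,"turn": 0,"grip": 0},{"x": 0,"y": 0,"z": 0,"turn": 0,"grip": 0},{"x": 0,"y": 0,"z": 0,"turn": 0,"grip": 0}])

```text
clock: 14.68
tool_pos: [0.5348, 0.1828, 0.1356]
ee_rot: [[-0.961, -0.278, -0.002], [-0.278, 0.961, -0.001], [0.002, -0.001, -1.0]]
contact_force: [0.4, -0.3, -0.2]
width: 0.0001
grasp_force: 0.0
```

Request:
send_rows(targets=[{"x": 0,"y": 5,"z": 0,"turn": 0,"grip": 0},{"x": 0,"y": 5,"z": 0,"turn": 0,"grip": 0},{"x": 0,"y": 3,"z": 0,"turn": 0,"grip": 0},{"x": 4.5,"y": 4.6,"z": 2.6,"turn": 0,"grip": 0},{"x": 4.5,"y": 4.6,"z": 2.6,"turn": 0,"grip": 0},{"x": 4.5,"y": 4.6,"z": 2.6,"turn": 0,"grip": 0},{"x": 2.8,"y": 5.1,"z": 1.6,"turn": 0,"grip": 0},{"x": 2.8,"y": 5.1,"z": 1.6,"turn": 0,"grip": 0},{"x": 2.8,"y": 5.1,"z": 1.6,"turn": 0,"grip": 0},{"x": 0,"y": 0,"z": 0,"turn": 0,"grip": 0}])

```text
clock: 15.52
tool_pos: [0.5015, 0.2189, 0.1233]
ee_rot: [[-0.96, -0.279, -0.001], [-0.279, 0.96, 0.0], [0.001, 0.0, -1.0]]
contact_force: [-0.2, -0.5, -1.0]
width: -0.0001
grasp_force: 0.0
```

Request:
send_rows(targets=[{"x": 1.6,"y": 5.8,"z": 0.9,"turn": 0,"grip": 0},{"x": 1.6,"y": 5.8,"z": 0.9,"turn": 0,"grip": 0},{"x": 1.6,"y": 5.8,"z": 0.9,"turn": 0,"grip": 0},{"x": 0,"y": 0,"z": 0,"turn": 0,"grip": 0}])

```text
clock: 15.85
tool_pos: [0.4926, 0.2347, 0.1209]
ee_rot: [[-0.96, -0.279, -0.0], [-0.279, 0.96, 0.001], [0.0, 0.001, -1.0]]
contact_force: [-0.3, 0.5, 0.0]
width: -0.0001
grasp_force: 0.0
```

```bash
python3 - <<'E'
from h import *
w=vision.read_camera("wrist");s=status.sense();P=(np.array(s["tool_pos"]),np.array(s["ee_rot"]))
print(s["clock"],P[0],s["contact_force"])
a=np.radians(16.1);h=np.array([np.cos(a),np.sin(a),0]);B=np.array([.5297,.2735,.075]);zb=-h*.5+[0,0,np.cos(np.pi/6)]
xb=h*np.cos(np.pi/6)+[0,0,.5];yb=np.cross(zb,xb);d=P[0]-B;print("tcp in bush",d@xb,d@yb,d@zb)
for th in(-140,-150,-160,-170,-180):
    t=np.radians(th);print(th,proj("wrist",B+xb*(.05+.07*np.cos(t))+yb*.07*np.sin(t)+zb*.0743,P)/.64)
cv2.imwrite('pics/l.png',cv2.resize(w[:,:,::-1],(800,600)))
E
```

```text
15.9 [0.49292254 0.2340863  0.12097732] [ 0.44561621 -0.21844386  0.27496246]
tcp in bush -0.017078014578736138 -0.027668933892564977 0.06295003168491088
-140 [331.36998238 441.79600472]
-150 [367.5828359  416.03065037]
-160 [406.77375712 397.41644444]
-170 [448.03642008 386.18164226]
-180 [490.47808865 382.45389082]
```

View pics/l.png

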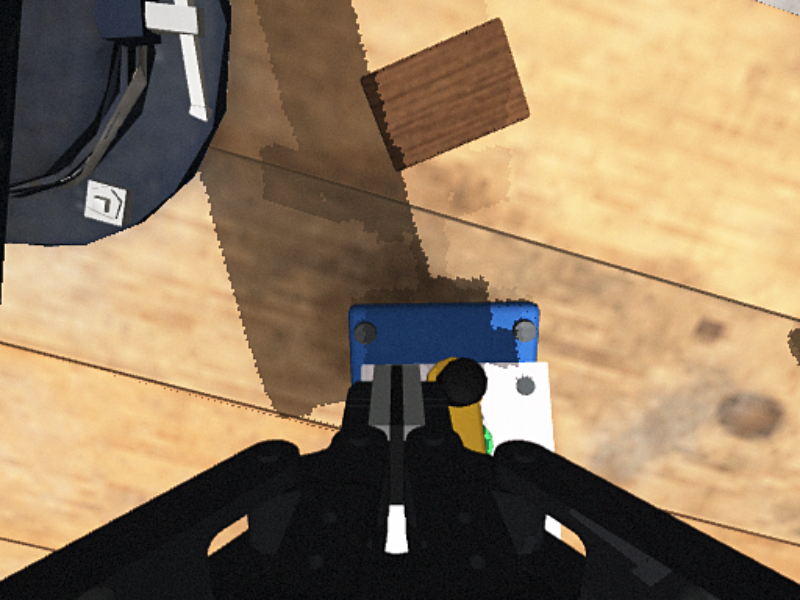

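The knob is at (463,383), about −173°, so I'll finish pushing it to the stop.

Request:
send_rows(targets=[{"x": 0.5,"y": 4,"z": 0,"turn": 0,"grip": 0},{"x": 0,"y": 3,"z": 0,"turn": 0,"grip": 0},{"x": 0,"y": 2,"z": 0,"turn": 0,"grip": 0},{"x": 0,"y": 0,"z": 0,"turn": 0,"grip": 0}])

```text
clock: 16.23
tool_pos: [0.4906, 0.2403, 0.1208]
ee_rot: [[-0.961, -0.277, -0.0], [-0.277, 0.961, -0.002], [0.001, -0.002, -1.0]]
contact_force: [1.4, -4.3, 0.7]
width: -0.0
grasp_force: 2.4
```

Request:
send_rows(targets=[{"x": 0,"y": 1.5,"z": 0,"turn": 0,"grip": 0},{"x": 0,"y": 0,"z": 0,"turn": 0,"grip": 0},{"x": 0,"y": 0,"z": 0,"turn": 0,"grip": 0}])

```text
clock: 16.48
tool_pos: [0.4905, 0.2407, 0.1208]
ee_rot: [[-0.961, -0.276, -0.0], [-0.276, 0.961, -0.003], [0.001, -0.003, -1.0]]
contact_force: [1.5, -7.7, 1.0]
width: -0.0001
grasp_force: 3.9
```

Request:
send_rows(targets=[{"x": 0,"y": -5,"z": 0,"turn": 0,"grip": 0},{"x": 0,"y": -10,"z": 0,"turn": 0,"grip": 0},{"x": 0,"y": -10,"z": -10,"turn": 0,"grip": 0},{"x": 0,"y": 0,"z": -30,"turn": 0,"grip": 0},{"x": 0,"y": 0,"z": -30,"turn": 0,"grip": 0},{"x": 0,"y": 0,"z": -30,"turn": 0,"grip": 0},{"x": 0,"y": 0,"z": 0,"turn": 0,"grip": 0},{"x": 0,"y": 0,"z": 0,"turn": 0,"grip": 0},{"x": 0,"y": 0,"z": 0,"turn": 0,"grip": 0}])

```text
clock: 17.23
tool_pos: [0.4969, 0.2185, 0.2212]
ee_rot: [[-0.961, -0.277, 0.0], [-0.277, 0.961, 0.0], [-0.0, 0.0, -1.0]]
contact_force: [0.2, 0.1, -0.3]
width: 0.0
grasp_force: 0.0
```

```bash
python3 - <<'E'
from h import *
w=vision.read_camera("wrist");s=status.sense();P=(np.array(s["tool_pos"]),np.array(s["ee_rot"]))
print(s["clock"],P[0],s["contact_force"])
a=np.radians(16.1);h=np.array([np.cos(a),np.sin(a),0]);B=np.array([.5297,.2735,.075]);zb=-h*.5+[0,0,np.cos(np.pi/6)]
xb=h*np.cos(np.pi/6)+[0,0,.5];yb=np.cross(zb,xb)
for th in(-165,-170,-175,-180):
    t=np.radians(th);print(th,proj("wrist",B+xb*(.05+.07*np.cos(t))+yb*.07*np.sin(t)+zb*.0743,P))
hsv=cv2.cvtColor(w,cv2.COLOR_RGB2HSV);e=proj("wrist",B-xb*.02+zb*.0743,P);x,y=e.astype(int)
mk=(hsv[y-25:y+25,x-25:x+25,2]<40).astype(np.uint8)
k,_,st,c=cv2.connectedComponentsWithStats(mk)
for i in range(1,k):
    if st[i,4]>50: print(st[i],c[i]+[x-25,y-25])
E
```

```text
17.2833 [0.49650628 0.21841632 0.22043264] [-0.73282039  0.20721088 -0.75459623]
-165 [287.41694016 187.65673155]
-170 [295.49560468 185.90281992]
-175 [303.70494978 184.84654161]
-180 [311.99434889 184.49282649]
[ 11  16  22  23 343] [306.99708455 185.83673469]
```

```bash
python3 -c "
from rig import arm;print(arm.hand_in())"
```

```text
the job is handed in; nothing more can be done
None
```

The green pin is seated in the bore and released, the keeper is swung to its stop over it, and the job was handed in at about 17 s; the hand-in gave no verdict, and I viewed 12 pictures, over the limit of 10.

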